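# Tip a batten out of its slot and finish the drying crib

## Robot

A 6-joint arm with a two-finger parallel gripper is mounted at the origin on the work surface. World frame = base frame: x ahead of the robot, y to its left, z up, the work surface at z = 0. Lengths are in m, angles in rad, forces in N, time in s.
With the tool pointing down it reaches from about 0.275 to 0.825 m from the base axis. Payload 5.2 kg.
Tool frame: the origin (TCP) lies on the centre line of the jaws, within the pads' length; the fingertips stand 14 mm ahead of it and the grasp point (between the pads) lies 5 mm behind it (ctrl.nose_length is the distance from the TCP to the fingertips, in m); z points along the fingers, y is the direction in which the jaws open and shut (so a half turn about z gives the same grasp; the last joint's range is limited). The gripper opens to 93 mm and grips with 3 to 60 N. Pads are 15 mm wide; open, the fingers measure 128 mm over their backs; the gripper's body (75 mm by 188 mm) begins 65 mm behind the grasp point.
Start: joints at [-1.428, 0.259, 1.535, -0, 1.348, -0.203], TCP at [0.186, -0.517, 0.233] pointing down, gripper open.
Joint ranges: [-3.14, 3.14], [-0.91, 2.08], [0.19, 2.58], [-1.22, 4.36], [0.22, 2.71], [-3.12, 3.12]. Speed limits (rad/s): [2.57, 2.57, 3.14, 3.14, 3.14, 3.14].

## Interface

Orientations are given as [roll, pitch, yaw] about the fixed x, y, z axes, in that order (R = Rz(yaw) Ry(pitch) Rx(roll)).
In Python, from workcell import ctrl, get_image gives the robot as it stands.
- The arm moves only by the shell command python3 -m handwheel 'ROWS' [FORCE]. ROWS is JSON, a list of rows, each a list of 5 numbers: the opening, from 0 (shut) to 1 (fully open), then the shift along the tool's x, y, z in mm, then the turn about the tool's z in degrees. In form: [[claw, dx, dy, dz, twist], ...]. A call has exactly 10 rows; each row is the pose to reach, as a shift and turn from the pose commanded when the call began, along the tool's axes at that moment; what a row does not reach only later rows make up. A row lasts 1/12 s, in which the tool goes at most 41.7 mm and 7.16 degrees, less where a joint would pass 70% of its speed; a pose out of reach is approached as far as the arm can. A call with a gripper value outside its range is refused whole. The fingers move at their own pace and stop on an object; FORCE is the grip in N (left out, the last holds). Time passes only in rows, so rows that repeat a pose let the fingers close, or fill a call up. It gives the time, the measured TCP pose, the force and the opening at its end, in the units of the state.
- ctrl.state(): the state, without advancing time (a new reading comes with each control period).
- get_image(name): name is "scene" or "top"; returns a dict with "image" (420x560x3 uint8, red, green, blue), "depth" (420x560 float32, m along the optical axis (not along the pixel's ray), 0 where there is no reading), "fx", "fy", "cx", "cy" (pixels), "R" (3x3) and "t" (3): a world point X has camera coordinates R X + t. Camera axes: x right, y down, z forward; pixel columns grow to the right and rows downward; lengths in m; the calibration is good to about 2 mm. A picture is of the moment at which its call begins.
- ctrl.close_job(): hands the job in, once; it reports no verdict.
The state is a dict: "time_s": time; "qpos": joint angles; "joint_vel": joint speeds; "joint_efforts": joint torques, N m; "tool_pos": TCP position; "tool_rot": TCP orientation; "ft_force": force on the tool from outside, world axes, zero at the start; "wrist_torque": the same for the moment, N m; "width": finger opening in m.
Only numpy, scipy, OpenCV 4.12 (cv2) and the standard library are available. Lean on these libraries where they do the work, as an engineer would, in place of code of your own. Each camera call takes 0.05 s, during which the arm holds its last target. There are 200 camera calls.

## Task

The drying crib on the round plaster bat still lacks one of the two battens of its upper layer. Press down the end of the full-length batten that lies over the scoop in the rack, so that it tips and stays propped up in its slot by itself, then take it out and lay it crosswise on the two lower battens, flat and parallel to the upper one already there, filling the open side so that the crib is square again. Leave the short offcut, the other battens and the pots and tools around where they are.

Things in the scene. Friction and masses are not known exactly. Their poses are not given: they have to be found in the camera images.
- batten: Full-length wooden batten to be moved, 140 x 26 x 18 mm (x, y, z), about 50 g, in one of the rack's two slots, its top 2 mm below the rack's top. Origin: centre of its underside. Its x axis runs along it, from the end over the scoop (-x) to the end that rises (+x); z up. It balances on the edge of the slot's level floor, 2 mm to the scoop side of its middle.
- press_end (a point): Point on the batten's top, 54 mm from its middle towards the scoop end: press here, straight down, with shut fingers. It tips about 0.44 rad in all; past about 0.3 rad (some 15 to 20 mm of pressing) it goes over by itself and stays, its foot on the scoop floor, perhaps sliding up to 10 mm down its slope. Let go earlier it falls back level.
- raised_end (a point): Point on the batten's top, 48 mm from its middle towards the end that rises. Once tipped, this point stands about 18 mm above the rack's top, and the batten's flanks can be pinched here, from above or square to the batten.
- rack: Fixed brown wooden rack, 180 x 116 x 54 mm, origin: centre of its underside. Two slots along its x, 29 mm either side of its middle line, 28 mm wide; level floor 34 mm above the table from its middle to the +x end. On the -x side the floor drops 29 mm into a scoop, 46 mm wide from 32 to 86 mm from the middle: room for shut fingers. A 12 mm high stop stands in it 70 mm out.
- offcut: Short wooden offcut, 90 x 26 x 18 mm, lying in the other slot (its middle likewise 2 mm from the edge of the level floor, so it tips too if its scoop end is pressed). Leave it. Origin: centre of its underside; x along its length.
- bat: Fixed round plaster bat, 230 mm in diameter, 12 mm thick, that carries the crib. Origin: centre of its underside; its x axis is the direction of the upper battens, y that of the lower ones.
- gap (a point): Where the middle of the moved batten's underside belongs: on top of the lower battens, 30 mm above the table, 57 mm to the -y side of the bat's centre, the mirror image of the upper batten. Its axes are those of the bat; the batten may point either way along x.
- lower_a: Loose lower batten of the crib, 140 x 26 x 18 mm, lying on the bat along the bat's y, 57 mm on the bat's -x side. Origin: centre of its underside; its x runs along its length.
- lower_b: The other lower batten, the same, 57 mm on the bat's +x side.
- upper: The upper batten already in place, the same size, lying across both lower ones along the bat's x, 57 mm on the bat's +y side, its underside 30 mm above the table. Origin: centre of its underside.
- cup: Small terracotta cup, 52 mm wide, 55 mm high, standing between rack and crib towards the robot. Origin: centre of its foot. Bystander.
- brush: Brush, 190 mm long, lying beyond the rack and crib. Bystander.
- teapot: Unglazed teapot, about 110 mm high and 180 mm from spout to handle, at the left. Origin: centre of its foot. Bystander.
- basin: Steel basin, 190 mm wide, 60 mm high, at the right. Origin: centre of its foot. Bystander.
Things that resemble listed ones, but are neither listed nor needed, are in the scene too. What is shaped like the bat but black or red is not meant.

How it is judged:
On the way:
1. the full-length batten rests tipped up in its slot by itself, not touched by the fingers (angle between batten's own z axis and vertical between 0.3 and 0.6 rad and x of batten in the frame of rack between -0.022 and 0.022 m and z of batten in the frame of rack below 0.06 m and height (world z) of raised_end above 0.058 m and contact force between batten and the fingers below 0.2 N and linear speed of batten below 0.02 m/s), for 0.3 s.
At the end, for the whole second after the job is handed in: The full-length batten lies flat on both lower battens, at rest, its middle within 15 mm along and across of the mirror image of the upper batten, parallel to it within 0.15 rad; the three other crib battens and the offcut are within 12 mm of where they were (x of batten in the frame of gap between -0.015 and 0.015 m and y of batten in the frame of gap between -0.015 and 0.015 m and z of batten in the frame of gap between -0.003 and 0.004 m and angle between the x axis of batten and the x axis of bat, either way round below 0.15 rad and angle between batten's own z axis and vertical below 0.06 rad and linear speed of batten below 0.01 m/s and angular speed of batten below 0.1 rad/s and distance of each of lower_a, lower_b, upper, offcut from where it was at the start of the episode below 0.012 m); the robot touches nothing.
It fails at once if a pot or tool around (cup, brush, teapot, basin) is shifted by more than 30 mm (distance of any of cup, brush, teapot, basin from where it was at the start of the episode above 0.03 m).
It also fails if it takes over 51 s, if anything falls off the work surface, if the arm or the gripper's body presses on something with over 40 N, if the wrist force passes 120 N, or if a joint passes its speed limit or range.

## Working session

There is one attempt and no reset: what is moved stays moved. The work goes in short steps, Python scripts to look and compute and a shell command to move; the robot and the scene stay as the last step left them, time stands still between calls to the robot, and variables do not carry over. Pictures are saved under pics/ and viewed, about 8 in all and at most 12, crops included, and the job is handed in when it is done.

```bash
mkdir -p pics; ls; python3 - <<'E'
from workcell import ctrl,get_image
import cv2,numpy as np
for n in("scene","top"):
    d=get_image(n); np.savez(f"{n}0.npz",**d)
    cv2.imwrite(f"pics/{n}0.png",d["image"][:,:,::-1])
    print(n,d["fx"],d["cx"],d["cy"],d["R"],d["t"])
print(ctrl.state())
E
```

```text
pics
scene 467.37461159637775 277.85484048617946 213.06376946927307 [[-0.12569702  0.9919181  -0.0172841 ]
 [ 0.65140764  0.06938175 -0.75554898]
 [-0.74824351 -0.10622925 -0.65486411]] [ 0.06917041 -0.27382962  1.93008976]
top 428.10320878611793 279.09763884320796 203.8280374299567 [[-0.00679687 -0.99996223 -0.00541668]
 [-0.99947914  0.00696428 -0.031511  ]
 [ 0.03154754  0.00519969 -0.99948873]] [-0.00493134  0.48264866  1.176408  ]
{'time_s': 0.1, 'qpos': array([-1.42780336e+00,  2.59256158e-01,  1.53595741e+00, -2.53759865e-05,
        1.34801713e+00, -2.02796150e-01]), 'joint_vel': array([-0.00188419, -0.00312143, -0.00135185, -0.00078743,  0.000835  ,
       -0.00023512]), 'joint_efforts': array([ 2.04480064e-03, -4.38213050e+01, -2.84638882e+01,  7.21259764e-02,
        3.62221641e-02, -5.15304612e-05]), 'tool_pos': array([ 0.18636375, -0.51696316,  0.23191486]), 'tool_rot': array([-3.13998320e+00, -3.05682773e-04,  3.45794499e-01]), 'ft_force': array([ 0.64452441,  0.45798263, -0.0803263 ]), 'wrist_torque': array([ 0.01254415, -0.00513594, -0.0236629 ]), 'width': 0.09302346339836931}
```

View pics/top0.png

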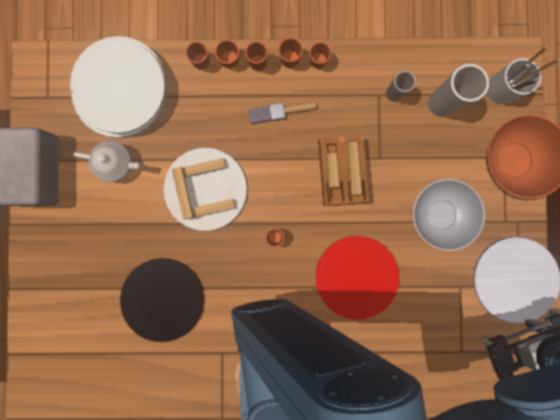

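View pics/scene0.png

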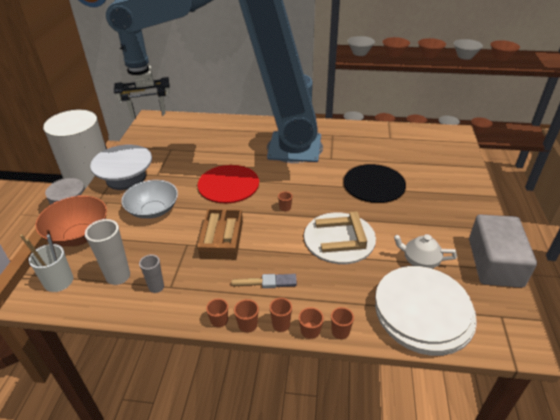

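The top view shows three light discs: (205,189) carrying battens, and plain ones at (118,86) and (517,279). The one at (205,189) is the bat. The rack is at (345,172), with a long batten at about (355,168) and a shorter one at about (333,170). I'll enlarge both to confirm.

```bash
python3 - <<'E'
import cv2,numpy as np
im=cv2.imread("pics/top0.png")
a=cv2.resize(im[125:215,310:380],None,fx=5.7,fy=5.7,interpolation=cv2.INTER_CUBIC)[:513]
b=cv2.resize(im[140:240,155:255],None,fx=4,fy=4,interpolation=cv2.INTER_CUBIC)
c=np.zeros((513,399+400,3),np.uint8);c[:a.shape[0],:a.shape[1]]=a;c[:400,399:]=b
cv2.imwrite("pics/crop0.png",c)
E
```

```text
(no output)
```

View pics/crop0.png

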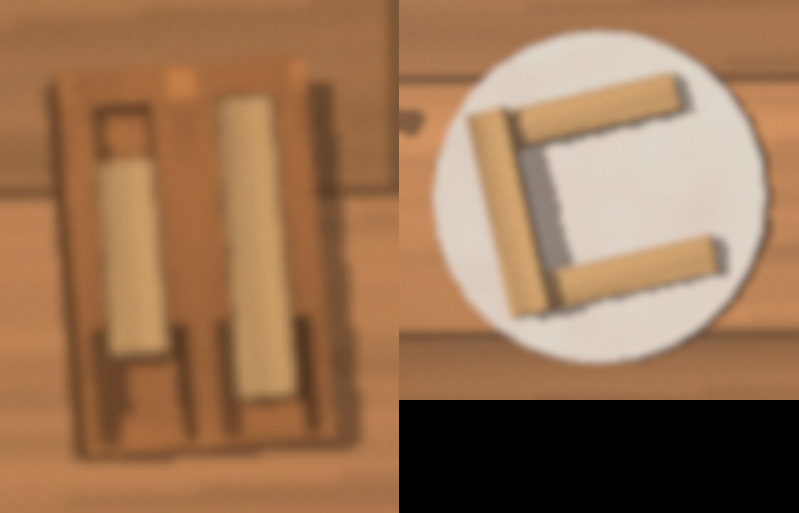

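The crop shows the long batten in the right slot, from (245,97) to (267,397), with its scoop end at the bottom, towards the robot. The offcut is in the left slot. The bat carries the two lower battens and the upper one at the left, so the open side is on the right.

```bash
cat > h.py <<'E'
import numpy as np
def bp(d,u,v,z):
    R,t=d["R"],d["t"]; r=R.T@np.array([(u-d["cx"])/d["fx"],(v-d["cy"])/d["fy"],1]); c=-R.T@t
    return c+r*(z-c[2])/r[2]
def px(d,X):
    p=d["R"]@X+d["t"]; return p[0]/p[2]*d["fx"]+d["cx"],p[1]/p[2]*d["fy"]+d["cy"]
E
python3 - <<'E'
import numpy as np,cv2
from h import *
d=dict(np.load("top0.npz"))
A=lambda x,y:(310+(x+.5)/5.7-.5,125+(y+.5)/5.7-.5)
B=lambda x,y:(155+(x-399+.5)/4-.5,140+(y+.5)/4-.5)
def show(n,pts,f,z):
    P=np.array([bp(d,*f(*p),z) for p in pts]); m=P.mean(0)
    print(n,np.round(m,4),np.round(P[:,:2],4).tolist()); return P
def ang(P): # corners tl,tr,br,bl
    v=(P[0]+P[1]-P[2]-P[3])/2; print("  axis yaw",np.arctan2(v[1],v[0]),"len",np.linalg.norm(v[:2]))
ang(show("batten",[(219,97),(272,96),(298,395),(236,398)],A,.052))
ang(show("offcut",[(97,159),(152,159),(170,352),(110,355)],A,.052))
ang(show("rack",[(53,78),(302,63),(345,443),(80,456)],A,.054))
ang(show("upper",[(470,115),(503,107),(549,308),(514,318)],B,.048))
b=show("bat",[(434,196.5),(767,196.5),(600.5,30),(600.5,363)],B,.012)
show("lowend",[(675,73),(688,103)],B,.030); show("lowend2",[(710,236),(720,268)],B,.030)
# depth check: point heights
def pt(u,v):
    u,v=round(u),round(v); z=d["depth"][v,u]; return np.round(d["R"].T@(z*np.array([(u-d["cx"])/d["fx"],(v-d["cy"])/d["fy"],1])-d["t"]),4)
for q in [A(255,200),A(260,350),A(135,250)]: print("A",pt(*q))
for q in [B(510,210),B(600,110),B(640,275),B(650,190)]: print("B",pt(*q))
E
```

```text
batten [ 0.576  -0.2103  0.052 ] [[0.6462, -0.1937], [0.6465, -0.2186], [0.5061, -0.2289], [0.5049, -0.2]]
  axis yaw 0.05893073286444507 len 0.14109232531490773
offcut [ 0.5717 -0.1523  0.052 ] [[0.6175, -0.1363], [0.6173, -0.162], [0.5267, -0.1694], [0.5255, -0.1414]]
  axis yaw 0.06850664836539062 len 0.09153910859392245
rack [ 0.5697 -0.1813  0.054 ] [[0.6554, -0.1159], [0.6616, -0.2324], [0.4835, -0.2501], [0.4783, -0.1267]]
  axis yaw 0.08020548176192137 len 0.17818784623409517
upper [0.5133 0.2509 0.048 ] [[0.5784, 0.2771], [0.5837, 0.255], [0.4487, 0.2241], [0.4422, 0.2475]]
  axis yaw 0.21916369917274733 len 0.13889572642587825
bat [0.5257 0.1961 0.012 ] [[0.5264, 0.3111], [0.5247, 0.0811], [0.641, 0.1959], [0.4108, 0.1962]]
lowend [0.5979 0.1375 0.03  ] [[0.6082, 0.1419], [0.5876, 0.1331]]
lowend2 [0.486  0.1151 0.03  ] [[0.4969, 0.1184], [0.4751, 0.1117]]
A [ 0.5972 -0.2096  0.0489]
A [ 0.5273 -0.211   0.0515]
A [ 0.5759 -0.153   0.051 ]
B [0.5147 0.2507 0.0505]
B [0.5838 0.193  0.0283]
B [0.4717 0.1655 0.0313]
B [0.5304 0.1634 0.0084]
```

```bash
python3 -m handwheel '[[0,40,-16,0,2],[0,80,-33,0,4],[0,120,-49,0,6],[0,160,-65,0,8],[0,200,-82,0,10],[0,240,-98,0,12],[0,280,-114,0,14],[0,320,-131,0,16],[0,360,-147,0,16],[0,400,-163,0,16]]' 30; python3 -c "
from workcell import ctrl;s=ctrl.state();print(s['tool_pos'],s['tool_rot'])"
```

```text
time_s: 0.93
tool_pos: [0.4971, -0.2368, 0.2324]
tool_rot: [-3.141, 0.001, 0.066]
ft_force: [0.1, -1.6, 0.1]
width: 0.031
[ 0.49711157 -0.2367575   0.2323831 ] [-3.14124730e+00  5.13721271e-04  6.64139166e-02]
```

```bash
python3 -m handwheel '[[0,16,-13,15,0],[0,16,-13,45,0],[0,16,-13,75,0],[0,16,-13,105,0],[0,16,-13,130,0],[0,16,-13,145,0],[0,16,-13,145,0],[0,16,-13,145,0],[0,16,-13,145,0],[0,16,-13,145,0]]'; python3 - <<'E'
from workcell import ctrl,get_image
import cv2,numpy as np
from h import *
s=ctrl.state();print(s['tool_pos'],s['tool_rot'],ctrl.nose_length)
out=[]
for n in("scene","top"):
    d=get_image(n); u,v=px(d,np.array([.55,-.21,.06])); u,v=int(u),int(v)
    out.append(cv2.resize(d["image"][v-50:v+50,u-40:u+40,::-1],None,fx=5,fy=5,interpolation=cv2.INTER_CUBIC)); print(n,u-40,v-50)
cv2.imwrite("pics/c1.png",np.hstack(out))
E
```

```text
time_s: 1.77
tool_pos: [0.5121, -0.2253, 0.0892]
tool_rot: [3.14, -0.002, 0.066]
ft_force: [0.5, 0.1, -0.8]
width: 0.0004
[ 0.51214806 -0.22532769  0.08919371] [ 3.13983796e+00 -2.21537056e-03  6.64793760e-02] 0.014
scene 172 170
top 315 127
```

View pics/c1.png

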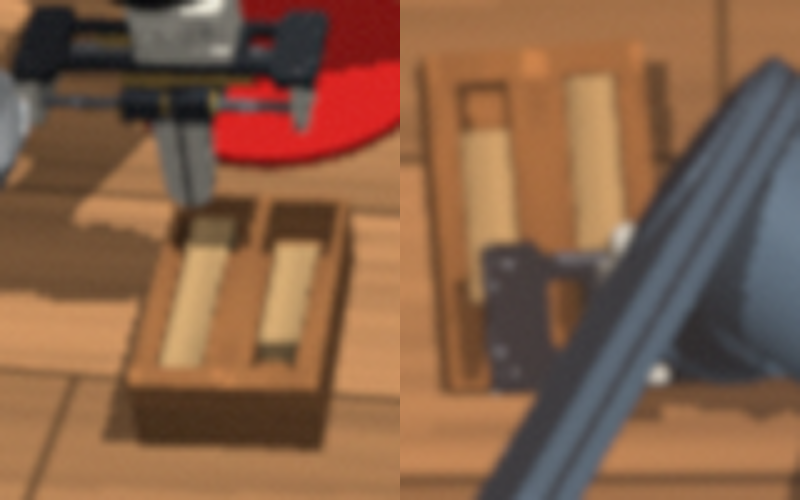

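The picture shows shut fingers above the scoop end of the long batten. They still have to shift about 10 mm forward and 11 mm to the left.

```bash
python3 -m handwheel '[[0,11,-11,0,0],[0,11,-11,5,0],[0,11,-11,12,0],[0,11,-11,15,0],[0,11,-11,15,0],[0,11,-11,15,0],[0,11,-11,15,0],[0,11,-11,15,0],[0,11,-11,15,0],[0,11,-11,15,0]]' 
```

```text
time_s: 2.7
tool_pos: [0.5215, -0.2131, 0.0728]
tool_rot: [3.141, -0.0, 0.066]
ft_force: [-0.6, 0.2, -0.1]
width: 0.0006
```

```bash
python3 -m handwheel '[[0,0,0,4,0],[0,0,0,8,0],[0,0,0,11,0],[0,0,0,14,0],[0,0,0,17,0],[0,0,0,20,0],[0,0,0,23,0],[0,0,0,26,0],[0,0,0,28,0],[0,0,0,28,0]]'
```

```text
time_s: 3.53
tool_pos: [0.5218, -0.2132, 0.0468]
tool_rot: [3.141, -0.001, 0.067]
ft_force: [-5.6, 3.3, 16.6]
width: 0.0
```

```bash
python3 -m handwheel '[[0,0,0,0,0],[0,0,0,0,0],[0,0,0,0,0],[0,0,0,-10,0],[0,0,0,-30,0],[0,0,0,-60,0],[0,-40,0,-90,0],[0,-80,0,-110,0],[0,-120,0,-110,0],[0,-120,0,-110,0]]'; python3 - <<'E'
from workcell import ctrl,get_image
import cv2,numpy as np
from h import *
out=[]
for n in("scene","top"):
    d=get_image(n);np.savez(f"{n}2.npz",**d); u,v=px(d,np.array([.57,-.21,.06])); u,v=int(u),int(v)
    out.append(cv2.resize(d["image"][v-50:v+50,u-40:u+40,::-1],None,fx=5,fy=5,interpolation=cv2.INTER_CUBIC)); print(n,u-40,v-50)
cv2.imwrite("pics/c2.png",np.hstack(out))
E
```

```text
time_s: 4.37
tool_pos: [0.3977, -0.2203, 0.1558]
tool_rot: [3.141, 0.001, 0.066]
ft_force: [0.5, 0.8, -0.3]
width: 0.0004
scene 171 174
top 314 119
```

View pics/c2.png

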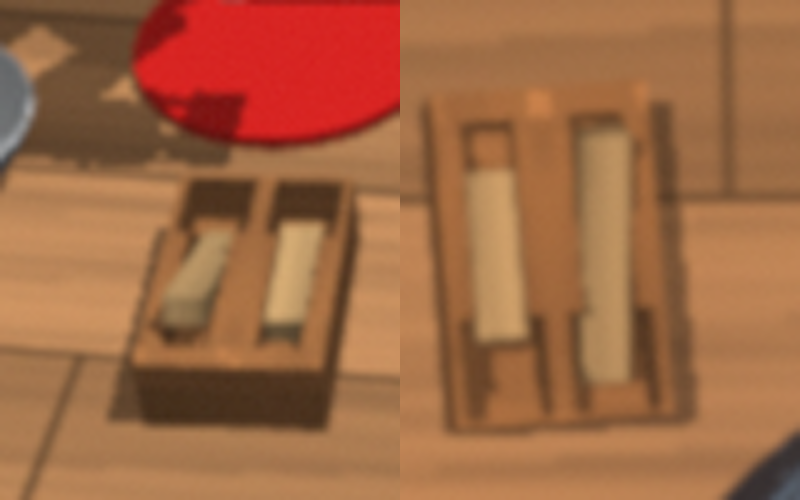

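The crop shows the batten tipped and standing by itself, with its raised end at (605,127) in the right panel. I'll take its profile from the depth image.

```bash
python3 - <<'E'
import numpy as np
from h import *
d=dict(np.load("top2.npz"))
P=[]
for y in range(115,395,15):
    row=[]
    for k in(-2,-1,0,1,2):
        u=round(314+(204+ (y-127)*0.012)/5)+k; v=round(119+y/5); z=d["depth"][v,u]
        row.append(d["R"].T@(z*np.array([(u-d["cx"])/d["fx"],(v-d["cy"])/d["fy"],1])-d["t"]))
    m=np.median(row,0); P.append(m); print(y,np.round(m,4))
P=np.array(P)[2:-2]; f=np.polyfit(P[:,0],P[:,2],1); print("tilt",np.arctan(f[0]),"z at .6,.62,.64",np.polyval(f,[.6,.62,.64]))
# edges at raised end
for x in(580,632): print(bp(d,314+(x-400)/5,119+130/5,.078))
for x in(582,632): print(bp(d,314+(x-400)/5,119+370/5,.028))
E
```

```text
115 [ 0.6481 -0.2159  0.0345]
130 [ 0.6325 -0.208   0.0783]
145 [ 0.6248 -0.2078  0.0772]
160 [ 0.6175 -0.2081  0.074 ]
175 [ 0.6103 -0.209   0.0692]
190 [ 0.6031 -0.2098  0.0642]
205 [ 0.5956 -0.2107  0.0603]
220 [ 0.5876 -0.21    0.0611]
235 [ 0.5801 -0.2112  0.0571]
250 [ 0.5727 -0.2107  0.052 ]
265 [ 0.565  -0.2121  0.0497]
280 [ 0.5573 -0.2131  0.0446]
295 [ 0.5497 -0.2125  0.04  ]
310 [ 0.5418 -0.2137  0.0378]
325 [ 0.5341 -0.2137  0.0325]
340 [ 0.5261 -0.2147  0.0301]
355 [ 0.5183 -0.2148  0.026 ]
370 [ 0.5102 -0.2153  0.0234]
385 [ 0.5024 -0.2174  0.0149]
tilt 0.44315970978956376 z at .6,.62,.64 [0.06487658 0.0743695  0.08386243]
[ 0.6327118  -0.19472452  0.078     ]
[ 0.63250256 -0.22184122  0.078     ]
[ 0.51005037 -0.20233665  0.028     ]
[ 0.50985747 -0.22948551  0.028     ]
```

The depth profile gives a tilt of 0.443 rad, and the raised end stands 18 mm proud. I'll grasp at x≈0.622.

```bash
python3 -m handwheel '[[0.6,40,2,0,0],[0.6,80,2,0,0],[0.6,120,2,0,0],[0.6,160,2,0,0],[0.6,200,2,0,0],[0.6,224,2,0,0],[0.6,224,2,0,0],[0.6,224,2,20,0],[0.6,224,2,40,0],[0.6,224,2,50,0]]'
```

```text
time_s: 5.3
tool_pos: [0.6247, -0.2068, 0.1012]
tool_rot: [-3.139, 0.003, 0.067]
ft_force: [-0.1, 0.7, -1.0]
width: 0.0555
```

```bash
python3 -m handwheel '[[0.6,-2,1,8,0],[0.6,-2,1,16,0],[0.6,-2,1,22,0],[0.6,-2,1,27,0],[0.6,-2,1,27,0],[0.6,-2,1,27,0],[0.6,-2,1,27,0],[0.6,-2,1,27,0],[0.6,-2,1,27,0],[0.6,-2,1,27,0]]'
```

```text
time_s: 6.13
tool_pos: [0.6236, -0.2092, 0.0781]
tool_rot: [3.141, -0.001, 0.067]
ft_force: [0.4, 0.9, -0.5]
width: 0.0557
```

```bash
python3 -m handwheel '[[0.6,-1,-1,4,0],[0.6,-1,-1,7,0],[0.6,-1,-1,7,0],[0.6,-1,-1,7,0],[0.1,-1,-1,7,0],[0.1,-1,-1,7,0],[0.1,-1,-1,7,0],[0.1,-1,-1,7,0],[0.1,-1,-1,7,0],[0.1,-1,-1,7,0]]' 40
```

```text
time_s: 6.97
tool_pos: [0.6223, -0.2079, 0.0707]
tool_rot: [-3.141, 0.0, 0.067]
ft_force: [-0.3, 0.2, -0.1]
width: 0.0256
```

Gripped, with the opening at 25.6 mm. Next I lift it and look.

```bash
python3 -m handwheel '[[0.1,0,0,-4,0],[0.1,0,0,-10,0],[0.1,0,0,-20,0],[0.1,0,0,-34,0],[0.1,0,0,-50,0],[0.1,0,0,-68,0],[0.1,0,0,-86,0],[0.1,0,0,-102,0],[0.1,0,0,-115,0],[0.1,0,0,-120,0]]'; python3 - <<'E'
from workcell import ctrl,get_image
import cv2,numpy as np
from h import *
out=[]
for n in("scene","top"):
    d=get_image(n);np.savez(f"{n}3.npz",**d); u,v=px(d,np.array([.58,-.21,.13])); u,v=int(u),int(v)
    out.append(cv2.resize(d["image"][v-50:v+50,u-40:u+40,::-1],None,fx=5,fy=5,interpolation=cv2.INTER_CUBIC)); print(n,u-40,v-50)
cv2.imwrite("pics/c3.png",np.hstack(out))
E
```

```text
time_s: 7.8
tool_pos: [0.6235, -0.2089, 0.1945]
tool_rot: [3.139, -0.004, 0.067]
ft_force: [0.6, 0.1, 0.4]
width: 0.0254
scene 167 160
top 319 112
```

View pics/c3.png

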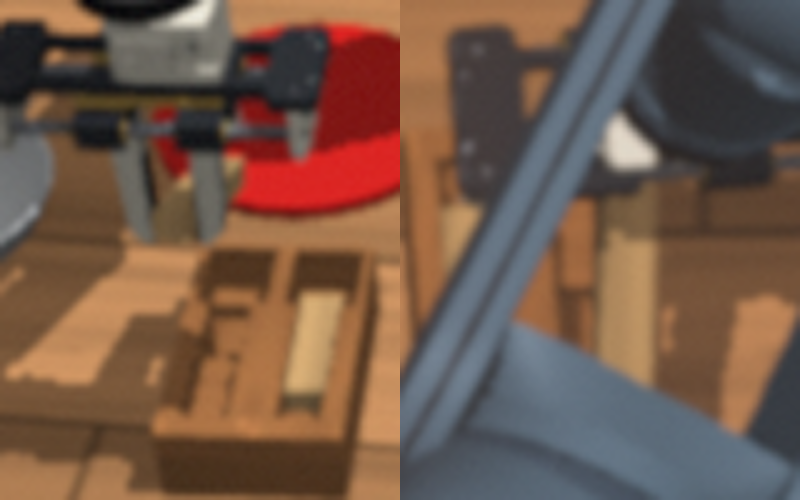

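```bash
python3 - <<'E'
import numpy as np
from workcell import ctrl,get_image
from h import *
d=get_image("top");print(ctrl.state()['tool_pos'])
P=[]
for y in range(200,385,15):
    row=[]
    for k in(-2,-1,0,1,2):
        u=round(319+(628-400)/5)+k; v=round(112+y/5); z=d["depth"][v,u]
        row.append(d["R"].T@(z*np.array([(u-d["cx"])/d["fx"],(v-d["cy"])/d["fy"],1])-d["t"]))
    m=np.median(row,0); P.append(m)
P=np.array(P);print(np.round(P,4)); f=np.polyfit(P[:,0],P[:,2],1); print("tilt",np.arctan(f[0]),"z at .57",np.polyval(f,.57))
g=np.array([.538,.1413]);a=.22;A=np.array([np.cos(a),np.sin(a)]);D=g+.045*A-ctrl.state()['tool_pos'][:2]
y=.067;print("tcp tgt",g+.045*A,"dx,dy",D@[np.cos(y),np.sin(y)],D@[np.sin(y),-np.cos(y)])
E
```

```text
[ 0.62247677 -0.20833596  0.19126584]
[[ 0.5978 -0.2123  0.185 ]
 [ 0.5914 -0.2138  0.1804]
 [ 0.5846 -0.2137  0.1781]
 [ 0.5779 -0.2143  0.1745]
 [ 0.5711 -0.2149  0.1716]
 [ 0.5643 -0.2154  0.1689]
 [ 0.5573 -0.2155  0.1668]
 [ 0.5504 -0.2161  0.1626]
 [ 0.5434 -0.2164  0.1605]
 [ 0.5366 -0.2173  0.1562]
 [ 0.5296 -0.218   0.1528]
 [ 0.5225 -0.2182  0.1498]
 [ 0.4833 -0.125   0.6244]]
tilt -1.178038473728008 z at .57 0.1653442346354419
tcp tgt [0.58191539 0.15112033] dx,dy -0.016404819664489107 -0.36136537926368595
```

Tilt is unchanged at 0.437 rad. Now I carry it over to the crib.

```bash
python3 -m handwheel '[[0.1,0,-15,0,0],[0.1,-2,-45,0,-1],[0.1,-4,-85,0,-2],[0.1,-6,-125,0,-3],[0.1,-8,-165,0,-4],[0.1,-10,-205,0,-5],[0.1,-12,-245,0,-6],[0.1,-14,-285,0,-7],[0.1,-16,-325,0,-8],[0.1,-16,-345,0,-8.8]]'; python3 -m handwheel '[[0.1,0,0,0,0],[0.1,0,0,0,0],[0.1,0,0,0,0],[0.1,0,0,0,0],[0.1,0,0,0,0],[0.1,0,0,0,0],[0.1,0,0,0,0],[0.1,0,0,0,0],[0.1,0,0,0,0],[0.1,0,0,0,0]]'; python3 - <<'E'
import numpy as np
from workcell import ctrl,get_image
from h import *
s=ctrl.state();p=s['tool_pos'];y=s['tool_rot'][2];D=np.array([.5819,.1511])-p[:2]
print(p,y,"dx,dy",D@[np.cos(y),np.sin(y)],D@[np.sin(y),-np.cos(y)])
E
```

```text
time_s: 8.78
tool_pos: [0.5807, 0.1403, 0.1895]
tool_rot: [-3.139, 0.003, 0.224]
ft_force: [-0.2, -0.1, -0.5]
width: 0.0256
time_s: 9.62
tool_pos: [0.5835, 0.1347, 0.1907]
tool_rot: [3.142, -0.0, 0.22]
ft_force: [-0.8, -0.4, -0.7]
width: 0.0256
[0.58351051 0.134725   0.19067613] 0.21976090530727532 dx,dy 0.0019979149764623397 -0.01633225828998112
```

```bash
python3 -m handwheel '[[0.1,2,-10,5,0],[0.1,2,-16,15,0],[0.1,2,-16,30,0],[0.1,2,-16,45,0],[0.1,2,-16,60,0],[0.1,2,-16,73,0],[0.1,2,-16,80,0],[0.1,2,-16,85,0],[0.1,2,-16,85,0],[0.1,2,-16,85,0]]'; python3 - <<'E'
from workcell import ctrl,get_image
import cv2,numpy as np
from h import *
out=[]
for n in("scene","top"):
    d=get_image(n); u,v=px(d,np.array([.53,.15,.05])); u,v=int(u),int(v)
    out.append(cv2.resize(d["image"][v-50:v+50,u-40:u+40,::-1],None,fx=5,fy=5,interpolation=cv2.INTER_CUBIC)); print(n,u-40,v-50)
cv2.imwrite("pics/c4.png",np.hstack(out));print(ctrl.state()['tool_pos'])
E
```

```text
time_s: 10.45
tool_pos: [0.582, 0.1513, 0.1057]
tool_rot: [-3.142, -0.0, 0.22]
ft_force: [-0.6, 0.8, -0.5]
width: 0.0259
scene 285 176
top 179 136
[0.58249245 0.15117417 0.10645815]
```

View pics/c4.png

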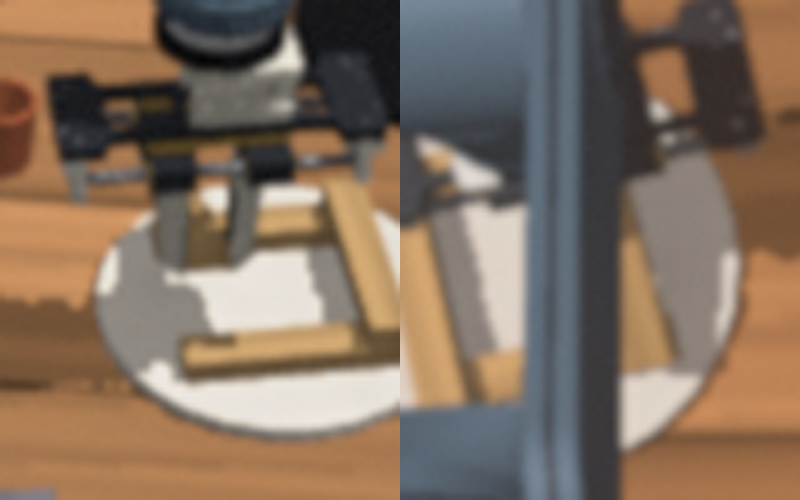

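The crib is lined up, with the batten above the open side and its low end over lower_a. Next it touches down, the grip goes soft, and the arm follows an arc down.

```bash
python3 -m handwheel '[[0.1,0,0,3,0],[0.1,0,0,6,0],[0.1,0,0,8,0],[0.1,0,0,10,0],[0.1,0,0,10,0],[0.1,0,0,10,0],[0.1,0,0,10,0],[0.1,0,0,10,0],[0.1,0,0,10,0],[0.1,0,0,10,0]]' 10
```

```text
time_s: 11.38
tool_pos: [0.5819, 0.151, 0.0957]
tool_rot: [3.142, 0.0, 0.22]
ft_force: [-0.5, 0.6, -0.5]
width: 0.0258
```

```bash
python3 -m handwheel '[[0.1,1,0,2,0],[0.1,2,0,4,0],[0.1,3,0,6,0],[0.1,4,0,8,0],[0.1,4.5,0,10,0],[0.1,5,0,12,0],[0.1,6,0,14,0],[0.1,7,0,16,0],[0.1,7,0,16,0],[0.1,7,0,16,0]]' 5; python3 - <<'E'
from workcell import ctrl,get_image
import cv2,numpy as np
from h import *
d=get_image("scene"); u,v=px(d,np.array([.53,.15,.05])); u,v=int(u),int(v)
cv2.imwrite("pics/c5.png",cv2.resize(d["image"][v-45:v+45,u-50:u+50,::-1],None,fx=6,fy=6,interpolation=cv2.INTER_CUBIC))
E
```

```text
time_s: 12.22
tool_pos: [0.5886, 0.1525, 0.0793]
tool_rot: [-3.142, 0.001, 0.22]
ft_force: [-0.4, 0.3, -0.5]
width: 0.0264
```

View pics/c5.png

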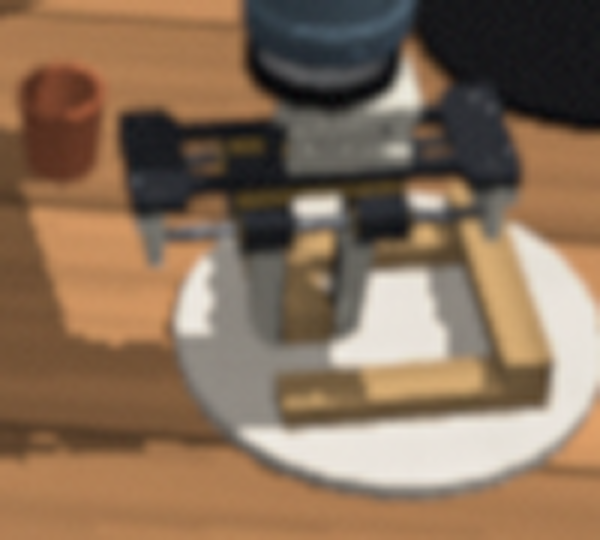

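The picture shows the batten pivoting, its low end on lower_a at the back and its raised end between the fingers. I'll continue the arc.

```bash
python3 -m handwheel '[[0.1,1,0,4,0],[0.1,2.5,0,8,0],[0.1,4,0,12,0],[0.1,5,0,16,0],[0.1,6,0,20,0],[0.1,7,0,24,0],[0.1,7.5,0,27,0],[0.1,8,0,30,0],[0.1,8,0,31,0],[0.1,8,0,31,0]]' 5; python3 - <<'E'
from workcell import ctrl,get_image
import cv2,numpy as np
from h import *
d=get_image("scene"); u,v=px(d,np.array([.53,.15,.05])); u,v=int(u),int(v)
cv2.imwrite("pics/c6.png",cv2.resize(d["image"][v-45:v+45,u-50:u+50,::-1],None,fx=6,fy=6,interpolation=cv2.INTER_CUBIC))
E
```

```text
time_s: 13.1
tool_pos: [0.5963, 0.1543, 0.0482]
tool_rot: [-3.141, 0.001, 0.22]
ft_force: [-0.8, 0.3, 0.0]
width: 0.0254
```

View pics/c6.png

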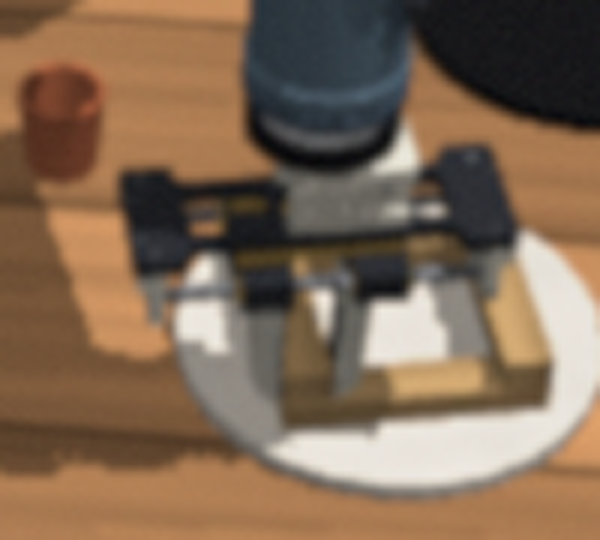

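The batten now looks almost flat on both lower battens. I'll open a little, rise straight up and back off, then measure.

```bash
python3 -m handwheel '[[0.5,0,0,0,0],[0.5,0,0,0,0],[0.5,0,0,0,0],[0.5,0,0,0,0],[0.5,0,0,-10,0],[0.5,0,0,-30,0],[0.5,0,0,-60,0],[0.5,0,0,-90,0],[0.5,0,0,-110,0],[0.5,0,0,-120,0]]'; python3 -m handwheel '[[0.5,0,30,0,0],[0.5,0,60,0,0],[0.5,0,100,0,0],[0.5,0,140,0,0],[0.5,0,180,0,0],[0.5,0,220,0,0],[0.5,0,260,0,0],[0.5,0,290,0,0],[0.5,0,290,0,0],[0.5,0,290,0,0]]';  python3 - <<'E'
from workcell import ctrl,get_image
import cv2,numpy as np
from h import *
d=get_image("top"); np.savez("top7.npz",**d)
a=cv2.resize(d["image"][140:240,155:255,::-1],None,fx=6,fy=6,interpolation=cv2.INTER_CUBIC)
cv2.imwrite("pics/c7.png",a)
E
```

```text
time_s: 13.98
tool_pos: [0.5983, 0.1545, 0.1731]
tool_rot: [3.141, -0.006, 0.22]
ft_force: [-0.0, 0.2, -0.1]
width: 0.0465
time_s: 14.82
tool_pos: [0.6595, -0.1306, 0.1678]
tool_rot: [-3.141, 0.001, 0.217]
ft_force: [-0.5, 0.8, 0.1]
width: 0.0464
```

View pics/c7.png

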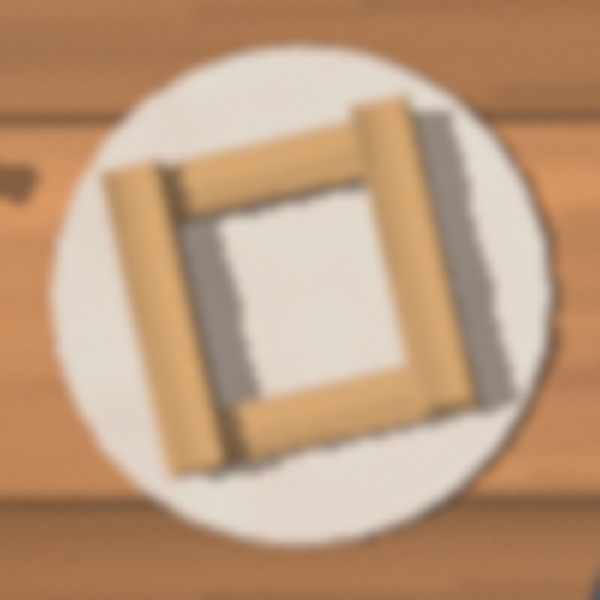

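The crib is closed. The new batten runs from about (380,100) to (444,409) and looks slightly forward of its place. I'll measure that, along with any shift of the other battens and the offcut.

```bash
python3 - <<'E'
import numpy as np,cv2
from h import *
d=dict(np.load("top7.npz"));d0=dict(np.load("top0.npz"))
B=lambda x,y:(155+(x+.5)/6-.5,140+(y+.5)/6-.5)
a=.22;X=np.array([np.cos(a),np.sin(a)]);Y=np.array([-X[1],X[0]]);g=np.array([.538,.1413])
for n,pts in(("batten",[(352,106),(408,95),(470,404),(416,414)]),("upper",[(104,174),(157,160),(224,463),(172,476)])):
    P=np.array([bp(d,*B(*p),.048)[:2] for p in pts]);m=P.mean(0);v=(P[0]+P[1]-P[2]-P[3])/2
    print(n,m,"yaw",np.arctan2(v[1],v[0]),"len",np.hypot(*v),"in gap",(m-g)@X,(m-g)@Y)
def pt(d,u,v):
    u,v=round(u),round(v); z=np.median(d["depth"][v-1:v+2,u-1:u+2]); return np.round(d["R"].T@(z*np.array([(u-d["cx"])/d["fx"],(v-d["cy"])/d["fy"],1])-d["t"]),4)
for q in[(385,140),(400,200),(413,260),(425,320),(438,370)]: print(pt(d,*B(*q)))
g0,g1=[cv2.cvtColor(x["image"],cv2.COLOR_RGB2GRAY).astype(np.float32) for x in(d0,d)]
for n,(u0,u1,v0,v1) in dict(upper=(168,194,162,222),low=(188,212,156,180),low2=(192,216,200,222),offcut=(322,343,145,192)).items():
    r=cv2.matchTemplate(g1[v0-8:v1+8,u0-8:u1+8],g0[v0:v1,u0:u1],cv2.TM_CCOEFF_NORMED);_,s,_,l=cv2.minMaxLoc(r);print(n,"shift px",l[0]-8,l[1]-8,s)
E
```

```text
batten [0.54086655 0.14091813] yaw 0.19831032142965302 len 0.14092239699056777 in gap 0.0027141212038483383 -0.000998227162772557
upper [0.51327247 0.25137746] yaw 0.2195234987556639 len 0.1386784021793961 in gap -0.00010937517782474981 0.1128205926562016
[0.5921 0.1521 0.047 ]
[0.5651 0.1467 0.0476]
[0.5383 0.1417 0.0457]
[0.5114 0.1362 0.0466]
[0.4898 0.128  0.0488]
upper shift px 0 0 0.999322235584259
low shift px 0 0 0.9995625019073486
low2 shift px 0 0 0.9996023178100586
offcut shift px 1 5 0.5424445271492004
```

The batten is within 3 mm and 0.02 rad, lies flat, and the other crib battens have not moved. The offcut match scored poorly (0.54), probably because the gripper hides it. I'll clear the arm and check again.

```bash
python3 -m handwheel '[[0.5,0,10,-30,0],[0.5,-30,40,-40,0],[0.5,-60,80,-40,0],[0.5,-90,120,-40,0],[0.5,-120,150,-40,0],[0.5,-150,180,-40,0],[0.5,-180,200,-40,0],[0.5,-200,220,-40,0],[0.5,-200,220,-40,0],[0.5,-200,220,-40,0]]';  python3 - <<'E'
from workcell import ctrl,get_image
import cv2,numpy as np
d=get_image("top");d0=dict(np.load("top0.npz"));c=dict(np.load("top2.npz"))
g0,g1,g2=[cv2.cvtColor(x["image"],cv2.COLOR_RGB2GRAY).astype(np.float32) for x in(d0,d,c)]
for n,(u0,u1,v0,v1) in dict(offcut=(322,343,145,192),upper=(168,194,162,222),cup=(265,288,227,248),brush=(245,320,100,126)).items():
  for g in(g2,g1):
    r=cv2.matchTemplate(g[v0-8:v1+8,u0-8:u1+8],g0[v0:v1,u0:u1],cv2.TM_CCOEFF_NORMED);_,s,_,l=cv2.minMaxLoc(r);print(n,"shift px",l[0]-8,l[1]-8,s)
cv2.imwrite("pics/c8.png",d["image"][:,:,::-1])
E
```

```text
time_s: 15.7
tool_pos: [0.5117, -0.3872, 0.2086]
tool_rot: [-3.141, 0.0, 0.218]
ft_force: [-0.1, 0.6, 1.0]
width: 0.0464
offcut shift px 0 0 0.9992426633834839
offcut shift px 0 0 0.9992373585700989
upper shift px 0 0 0.9996484518051147
upper shift px 0 0 0.9992749691009521
cup shift px 0 0 0.9984198212623596
cup shift px 0 0 0.9986572265625
brush shift px 0 0 0.9990798234939575
brush shift px 0 0 0.9990872740745544
```

View pics/c8.png

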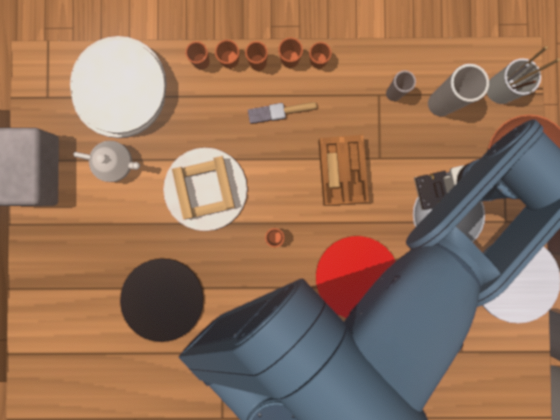

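The crib at (204,188) is square. The offcut at (333,170), cup and brush are unmoved, and the robot is clear of everything.

```bash
python3 -c "
from workcell import ctrl
print(ctrl.close_job())"
```

```text
the job is handed in; nothing more can be done
None
```

The crib is square again and the job is handed in at about 16 s of the 51 s allowed; no verdict is reported.

I pressed the scoop end of the long batten until it tipped. It stayed propped by itself at 0.443 rad. I then pinched the raised end, lifted it out, set its low end on lower_a and pivoted it down flat across both lower battens.

Last checks:
- **Moved batten:** it lies about 3 mm along and 1 mm across from its place. It is parallel to the upper batten within about 0.02 rad, and depth readings along its top are level within about 3 mm.
- **Things to leave alone:** the offcut, upper and both lower battens, cup and brush showed no shift in the images. The teapot, well clear of the path, looked unchanged by eye. The basin, partly under the arm in the last view, was not measured either.
- **Check that failed at first:** one offcut match scored only 0.54 because the gripper hid it. With the arm moved away it showed no shift (0.999).

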